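# Power up the tattoo station at its guarded switch

## Task

Switch on the tattoo station at the box with the orange guard: swing the orange guard flap right up so it stands open, push the toggle under it all the way over to on (away from the flap's free edge, towards its hinge), then lower the orange guard fully down again. Do not touch the box with the blue guard, and leave the two bottles standing where they are.

Things in the scene. Friction and masses are not known exactly. Their poses are not given: they have to be found in the camera images.
- orange_box: The switch box to operate, bolted down, 100 x 100 x 91 mm high. Origin: centre of its underside; x to its rear. Deck 15 mm high, two 6 mm side cheeks (88 mm free between), front open. The flat orange flap (87 long, 100 wide, 6 thick) lies on the cheeks, hinged at the rear: the hinge line is parallel to y at x +42, z 88 mm. With the flap up the toggle is free from above and front.
- orange_guard_knob (a point): Centre of the black ball knob (22 mm diameter) for lifting the orange flap: on an 8 mm wide stem, 30 mm beyond the middle of the flap's free front edge, clear on its left and right, 88 mm high when down. Axes turn with the flap: y along the hinge, x from the knob to the hinge line, 117 mm away.
- orange_guard (a joint): Angle of the orange flap: 0 fully down, growing as its free edge rises; 1.57 upright, 2.1 the stop, leaning back. Stiff hinge: it stays wherever it is left; about 1 N at the knob moves it. May start ajar (up to 0.15).
- orange_toggle_tip (a point): Centre of the white ball (20 mm diameter) on the toggle under the orange flap: a thin steel stick, 45 mm from its pivot to this point. Pivot at x -15, y 0, z 20 mm of the orange box. Off, it leans 0.45 rad to the box's front (knob side), ball 60 mm above the bench; on, 0.45 rad to the rear (hinge side), ball 39 mm further back at the same height.
- orange_toggle (a joint): Angle of that toggle: 0 off (leaning to the front), 0.9 on (leaning to the hinge), its stop; stays where it is left; about 1.5 N at the ball moves it. Starts at 0 to 0.1.
- blue_box: The other switch box, bolted to the bench, the same in all but its blue guard flap. Origin at the centre of its underside, x towards its rear. Not to be touched.
- squirt_bottle: Loose white squirt bottle with an orange spout, 60 mm diameter, 170 mm high; origin at the centre of its underside. Bystander.
- ink_bottle: Loose small black ink bottle with a red cap, 38 mm diameter, 85 mm high; origin at the centre of its underside. Bystander.

How it is judged (in metres and radians):
On the way, in this order (a step that is already met when the one before it is completed fails the run):
1. the orange guard is swung up (past 1.2 rad) with its toggle still off (value of joint orange_guard above 1.2 rad and value of joint orange_toggle below 0.45 rad), for 0.2 s.
2. with the guard up (past 1.2 rad), the toggle is pushed over to on (past 0.7 rad) (value of joint orange_guard above 1.2 rad and value of joint orange_toggle above 0.7 rad), for 0.2 s.
At the end, for the whole second after the job is handed in: The orange guard is down (within 0.1 rad, about 12 mm at its knob) and at rest, and its toggle is on (past 0.7 of 0.9 rad) (value of joint orange_guard below 0.1 rad and value of joint orange_toggle above 0.7 rad and velocity of joint orange_guard between -0.05 and 0.05 rad/s); the robot touches nothing.
It fails at once if the box with the blue guard is touched (more than 1 N) (contact force between blue_box and the arm above 1 N or contact force between blue_box and the fingers above 1 N).
It fails at once if a bottle is moved by more than 20 mm or tipped (distance of any of squirt_bottle, ink_bottle from where it was at the start of the episode above 0.02 m or angle between any of squirt_bottle, ink_bottle's own z axis and vertical above 0.3 rad).
It also fails if it takes over 69 s, if anything falls off the work surface, if the arm or the gripper's body presses on something with over 40 N, if the wrist force passes 120 N, or if a joint passes its speed limit or range.

## Robot

A 6-joint arm with a two-finger parallel gripper is mounted at the origin on the work surface. World frame = base frame: x ahead of the robot, y to its left, z up, the work surface at z = 0. Lengths are in mm, angles in rad, forces in N, time in s.
With the tool pointing down it reaches from about 400 to 825 mm from the base axis. Payload 7 kg.
Tool frame: the origin (TCP) lies at the very end of the fingers, on their centre line; the grasp point (between the pads) lies 19 mm behind it; z points along the fingers, y is the direction in which the jaws open and shut (so a half turn about z gives the same grasp; the last joint's range is limited). The gripper opens to 88 mm and grips with 3 to 60 N. Pads are 19 mm wide; open, the fingers measure 130 mm over their backs; the gripper's body (78 mm by 193 mm) begins 47 mm behind the grasp point.
Start: joints at [-0.982, 0.359, 0.012, 0, -1.224, -0.288], TCP at [199.965, -644.677, 188.861] pointing down, gripper open.
Joint ranges: [-3.07, 3.07], [-1.43, 2.12], [-1.02, 1.25], [-3.03, 1.67], [-3.05, -0], [-3.03, 3.03]. Speed limits (rad/s): [2.39, 2.39, 3.01, 3.14, 3.14, 3.14].

## Interface

Orientations are given as a unit quaternion [x, y, z, w].
In Python, from plant import bot gives the robot as it stands. Calls block until the motion is done:
- bot.move_ptp(position, orientation): joint-space move of the TCP to a pose.
- bot.line_to(position, velocity=150, ori=None): straight line of the TCP; ori=None keeps the orientation; velocity is the mean speed in mm/s.
- bot.move_joints(angles): joint-space move.
- bot.move_gripper(opening, force=None): finger opening in mm; force is the grip in N (None keeps the last); returns when the fingers have stopped.
- bot.pause(seconds).
- bot.solve_ik(position, orientation): joint angles nearest the present ones, or None.
- bot.read_state(): the state.
- bot.camera(name): name is "scene" or "top" or "wrist"; returns the picture (384x512x3 uint8, red, green, blue); there is no depth.
- bot.get_calibration(name): a dict with "fx", "fy", "cx", "cy" (pixels), "distortion" ([k1, k2, p1, p2, k3] as OpenCV has them; the pictures are not rectified), "view" (4x4, takes a point from world to camera coordinates); the wrist camera has in their place "T_tool_cam" (4x4, takes a point from camera to tool coordinates, whose origin is the TCP and whose axes are the flange's). Camera axes: x right, y up, looking along -z (the intrinsics and any distortion apply to the point x, -y, -z); pixel columns grow to the right and rows downward; lengths in mm; the calibration is good to about 2 mm. A picture is of the moment at which its call begins: read the wrist's pose just before it. get_calibration takes no time and is no camera call.
A pose or a line that the arm cannot do raises bot.Unreachable and nothing moves.
- bot.close_job(): hands the job in, once; it reports no verdict.
The state is a dict: "t": time; "joint_pos": joint angles; "qvel": joint speeds; "tau": joint torques, N m; "tcp_pos": TCP position; "eef_rot": TCP orientation; "contact_force": force on the tool from outside, world axes, zero at the start; "moment": the same for the moment, N m; "width": finger opening in mm.
Only numpy, scipy, OpenCV 4.12 (cv2) and the standard library are available. Lean on these libraries where they do the work, as an engineer would, in place of code of your own. Each camera call takes 0.05 s, during which the arm holds its last target.

## Working session

There is one attempt and no reset: what is moved stays moved. The work goes in short steps, each a Python script; the robot and the scene stay as the last script left them, time stands still between calls to the robot, and variables do not carry over. Pictures are saved under pics/ and viewed, and the job is handed in when it is done.

```bash
ls; mkdir -p pics; python3 - <<'E'
from plant import bot
import cv2
for n in("scene","top","wrist"):
    im=bot.camera(n); cv2.imwrite(f"pics/{n}0.png",im[:,:,::-1])
    c=bot.get_calibration(n); print(n,c)
s=bot.read_state();print(s)
E
```

```text
pics
scene {'fx': 354.64362168681834, 'fy': 354.64362168681834, 'cx': 250.65934390785313, 'cy': 191.505667659462, 'distortion': array([0.01925062, 0.        , 0.        , 0.        , 0.        ]), 'view': array([[-6.62010023e-01,  7.49462508e-01,  6.97696857e-03,
         3.29096531e+02],
       [-6.33310551e-01, -5.64341338e-01,  5.29562650e-01,
         3.68721370e+02],
       [ 4.00824743e-01,  3.46157194e-01,  8.48242136e-01,
        -1.26740015e+03],
       [ 0.00000000e+00,  0.00000000e+00,  0.00000000e+00,
         1.00000000e+00]])}
top {'fx': 485.72168171683523, 'fy': 485.72168171683523, 'cx': 265.6769452137463, 'cy': 184.9179660583195, 'distortion': array([0.01028927, 0.        , 0.        , 0.        , 0.        ]), 'view': array([[-2.81640085e-02, -9.99582580e-01,  6.43853979e-03,
         8.76169276e+01],
       [ 9.98245200e-01, -2.77895138e-02,  5.22901843e-02,
        -5.82020636e+02],
       [-5.20894335e-02,  7.89994264e-03,  9.98611176e-01,
        -1.28991515e+03],
       [ 0.00000000e+00,  0.00000000e+00,  0.00000000e+00,
         1.00000000e+00]])}
wrist {'fx': 
[... 511 characters left out ...]
,
         1.00000000e+00]])}
{'t': 0.15, 'joint_pos': array([-9.81914794e-01,  3.59190072e-01,  1.12794826e-02, -2.58677967e-04,
       -1.22411272e+00, -2.88145892e-01]), 'qvel': array([ 0.00106168, -0.00343707,  0.00289077,  0.00189181, -0.00033272,
        0.00165888]), 'tau': array([-6.59444431e-04, -5.83276999e+01,  2.93287987e+01,  7.00103760e+00,
        8.80918204e-03, -9.77648119e-05]), 'tcp_pos': array([ 199.82643873, -644.3047256 ,  188.1625211 ]), 'eef_rot': array([-1.49758258e-01,  9.88722445e-01,  6.07081740e-04, -1.50374349e-04]), 'contact_force': array([0.29093951, 0.02501879, 0.3508335 ]), 'moment': array([ 0.03387452, -0.02351844,  0.00523815]), 'width': 87.63340289933434}
```

View pics/scene0.png

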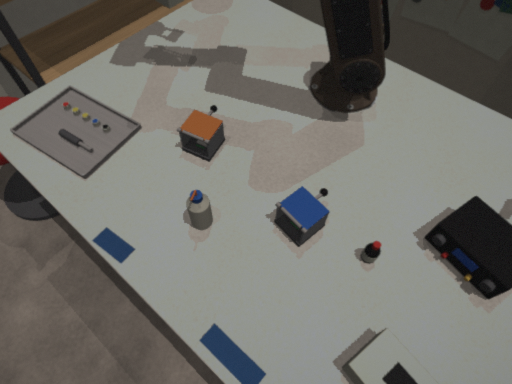

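View pics/top0.png

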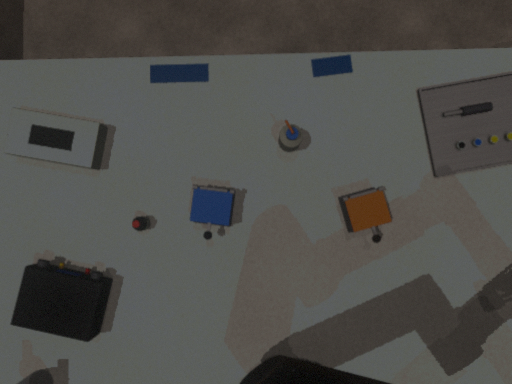

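The orange box is around (367,211) in the top view, with its knob near (377,238) on the robot side. The blue box is around (212,206), the squirt bottle near (290,137) and the ink bottle near (140,223). I'll enlarge these areas.

```bash
python3 - <<'E'
import cv2,numpy as np
a=cv2.imread("pics/top0.png")[175:255,325:405]; b=cv2.imread("pics/scene0.png")[95:165,165:235]
f=lambda x:cv2.convertScaleAbs(cv2.resize(x,(390,560)if 0 else (395,395),interpolation=cv2.INTER_CUBIC),alpha=1.5)
cv2.imwrite("pics/crop0.png",np.hstack([f(a),f(b)]))
E
```

```text
(no output)
```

View pics/crop0.png

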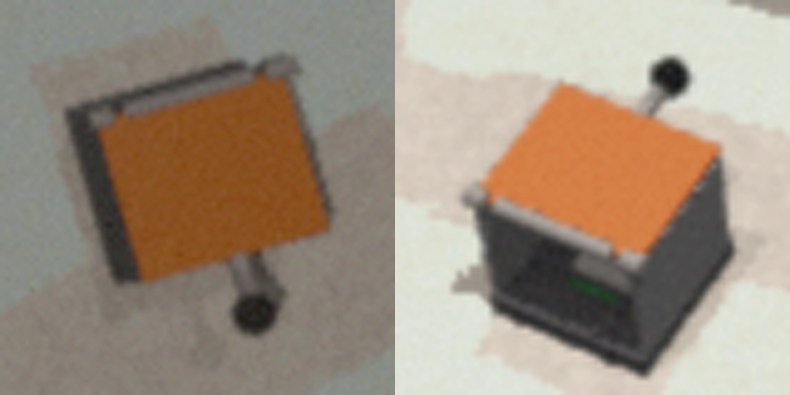

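View pics/wrist0.png

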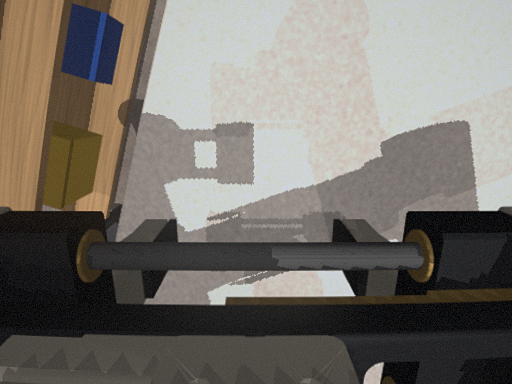

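```bash
cat > h.py <<'E'
import numpy as np,cv2
from scipy.optimize import least_squares
from scipy.spatial.transform import Rotation as R
from plant import bot
def proj(n,P,V=None):
    c=bot.get_calibration(n); V=c["view"] if V is None else V
    F=np.diag([1.,-1,-1]); rv,_=cv2.Rodrigues(F@V[:3,:3]); t=F@V[:3,3]
    K=np.array([[c["fx"],0,c["cx"]],[0,c["fy"],c["cy"]],[0,0,1]])
    return cv2.projectPoints(np.atleast_2d(np.float64(P)),rv,t,K,np.array(c["distortion"]))[0].reshape(-1,2)
def box2w(p,P):
    c,s=np.cos(p[2]),np.sin(p[2]); P=np.atleast_2d(P).astype(float)
    return np.c_[p[0]+c*P[:,0]-s*P[:,1],p[1]+s*P[:,0]+c*P[:,1],P[:,2]]
def flap(a,l,y,h=0):  # l mm from hinge, h above mid plane
    return [42-l*np.cos(a)+h*np.sin(a),y,88+l*np.sin(a)+h*np.cos(a)]
E
python3 - <<'E'
from h import *
st,ss=395/80,395/70
top=[(255,313),(143,280),(328,228)]; 
tuv=np.array([(325+(a+.5)/st-.5,175+(b+.5)/st-.5) for a,b in top])
sc=[(275,76),(165,83),(325,150),(100,310),(250,373),(338,250)]
suv=np.array([(165+(a+.5)/ss-.5,95+(b+.5)/ss-.5) for a,b in sc])
def mod(p):
    a=p[3]
    T=box2w(p,[flap(a,117,0),flap(a,87,50,3),flap(a,87,-50,3)])
    S=box2w(p,[flap(a,117,0),flap(a,87,-50,3),flap(a,87,50,3),(50,-50,0),(50,50,0),(-50,50,0)])
    return T,S
def res(p):
    T,S=mod(p); return np.r_[(proj("top",T)-tuv).ravel(),(proj("scene",S)-suv).ravel()]
r=least_squares(res,[530,-210,0.2,0.05]); print(r.x); print(r.fun.reshape(-1,2).round(2))
print("knob",mod(r.x)[0][0])
E
```

```text
[ 5.12319389e+02 -1.85209518e+02  2.41633419e-01  1.01100057e-02]
[[ 0.05 -0.33]
 [ 0.59  0.18]
 [ 1.25  0.1 ]
 [ 0.22  0.96]
 [ 0.44 -0.22]
 [ 0.59 -0.61]
 [-0.56  0.22]
 [ 0.21  1.06]
 [ 0.79  0.7 ]]
knob [ 439.5040642  -203.15475562   89.18285052]
```

The two-view fit is consistent to about 1 px (roughly 3 mm): the knob is at about (440,-203,89) and the box yaw is 0.24. I'll move above the knob and check with the wrist camera.

```bash
cat >> h.py <<'E'
BOX=[512.3,-185.2,0.2416]
def down(yaw=BOX[2]):
    return R.from_matrix(R.from_euler('z',yaw).as_matrix()@np.diag([-1.,1,-1])).as_quat()
def wview():
    s=bot.read_state(); T=np.eye(4); T[:3,:3]=R.from_quat(s["eef_rot"]).as_matrix(); T[:3,3]=s["tcp_pos"]
    return np.linalg.inv(T@bot.get_calibration("wrist")["T_tool_cam"])
def bw(x,y,z): return box2w(BOX,[x,y,z])[0]
E
python3 - <<'E'
from h import *
bot.move_ptp(bw(-80,0,190),down())
bot.move_gripper(50,15)
V=wview(); im=bot.camera("wrist"); np.save("V1.npy",V)
print(proj("wrist",[bw(-75,0,89),bw(-45,50,92),bw(-45,-50,92),bw(42,50,92),bw(42,-50,92)],V).round(1))
cv2.imwrite("pics/wrist1.png",im[:,:,::-1]); s=bot.read_state();print(s["t"],s["tcp_pos"],s["contact_force"])
E
```

```text
[[254.  184.9]
 [302.6 214. ]
 [205.3 213.8]
 [299.  288.1]
 [208.7 288. ]]
2.8417 [ 434.64820974 -204.3172036   190.01679525] [-0.78252906 -0.09438026  0.1000075 ]
```

View pics/wrist1.png

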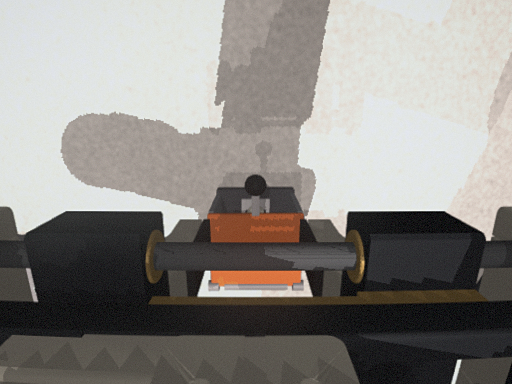

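The wrist view shows the knob at (255,185), against a prediction of (254,185), so the pose is confirmed. I'll go down and grasp it.

```bash
python3 - <<'E'
from h import *
bot.line_to(bw(-75,0,110),150,down())
bot.line_to(bw(-75,0,70),80)
s=bot.read_state();print(s["contact_force"])
bot.move_gripper(10,12)
s=bot.read_state();print(s["t"],s["width"],s["tcp_pos"],s["contact_force"])
# first lift
def k(a): 
    p=flap(a,117,0); return bw(p[0],0,p[2]-19)
for a in (0.12,0.3):
    bot.line_to(k(a),60); s=bot.read_state();print(a,s["t"],s["width"],s["tcp_pos"]-k(a),s["contact_force"])
for n in("scene",): cv2.imwrite(f"pics/{n}2.png",cv2.resize(bot.camera(n)[70:190,130:290,::-1],(800,600),interpolation=cv2.INTER_CUBIC))
E
```

```text
[-0.18567411 -0.32495803  0.19175551]
5.025 10.1305598611385 [ 439.48548388 -203.14576427   69.96958012] [ 1.19171143 -0.08878009 -1.17020592]
0.12 5.3917 9.815742188794392 [ 0.51648678 -0.00565999  0.63374521] [ 0.25081975 -0.60286048  0.08574273]
0.3 5.8917 9.883066286957655 [0.21946124 0.08889718 0.2720702 ] [0.29880396 0.5348007  0.05051569]
```

View pics/scene2.png

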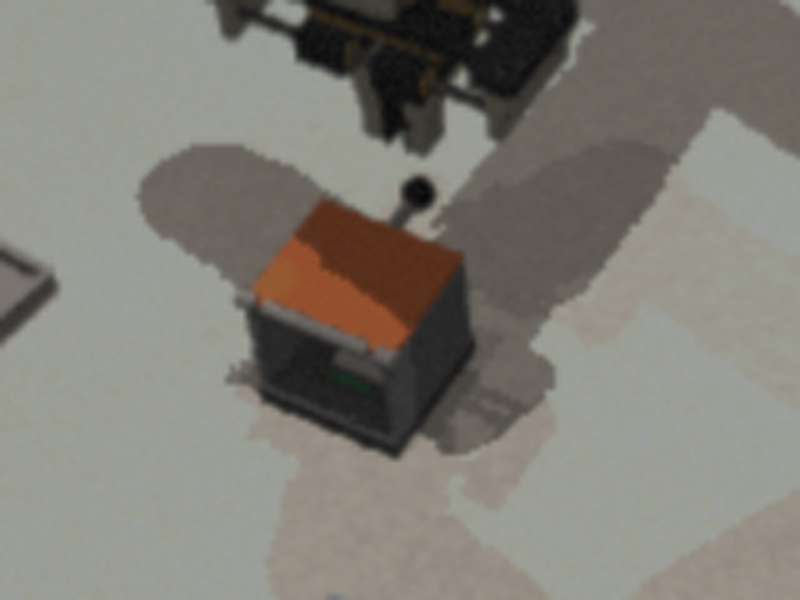

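The grasp missed: the fingers closed to 10 mm, smaller than the 22 mm ball, and the knob is still at (418,193) in the crop. I'll check where the tips project compared with where they appear.

```bash
python3 - <<'E'
from h import *
s=bot.read_state(); p=s["tcp_pos"]
q=proj("scene",[p,bw(-75,0,89)]); print((q-[130,70]+.5)*5-.5, s["width"],p,R.from_quat(s["eef_rot"]).as_matrix().round(3))
im=bot.camera("wrist");V=wview();print(proj("wrist",[bw(-75,0,89),bw(-75,0,88),p],V))
cv2.imwrite("pics/wrist3.png",im[:,:,::-1])
t=bot.camera("top");print(proj("top",[p,bw(-75,0,89)]));cv2.imwrite("pics/top3.png",cv2.convertScaleAbs(cv2.resize(t[160:280,310:470,::-1],(800,600),interpolation=cv2.INTER_CUBIC),alpha=1.5))
E
```

```text
[[413.6156265  185.27571514]
 [419.80353068 197.30133043]] 10.228089523889327 [ 444.42870477 -201.81886476  103.52549988] [[-0.971 -0.239  0.   ]
 [-0.239  0.971  0.   ]
 [-0.     0.    -1.   ]]
[[253.96072172 200.64390331]
 [253.9601845  200.24031456]
 [254.10789782 214.08294308]]
[[377.02751373 236.01862557]
 [376.27569685 237.67061517]]
```

View pics/wrist3.png

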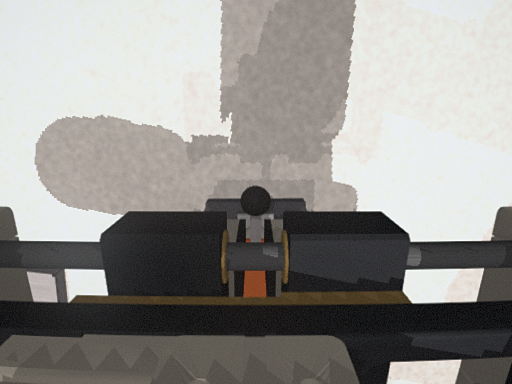

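View pics/top3.png

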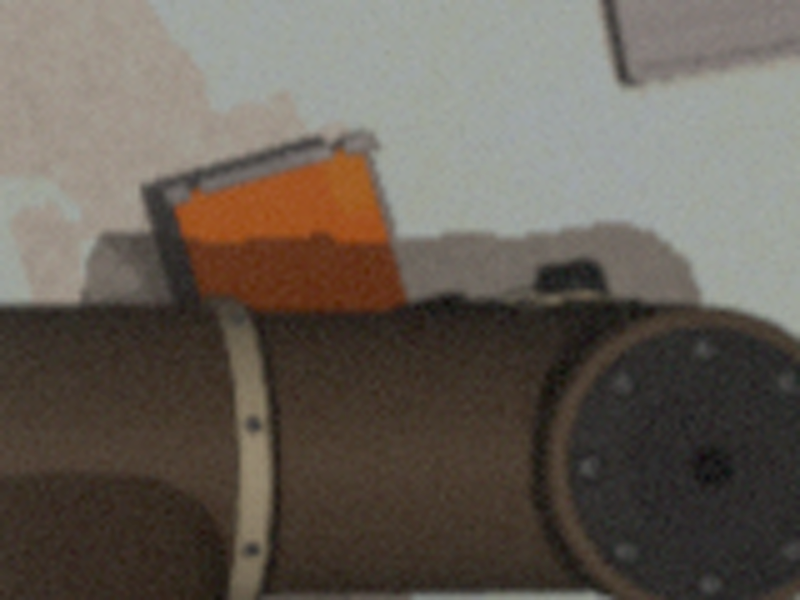

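```bash
python3 - <<'E'
from h import *
s=bot.read_state(); p=s["tcp_pos"]; print(s["t"],s["width"],p)
im=bot.camera("scene")[60:135,170:270,::-1]
im=cv2.convertScaleAbs(cv2.resize(im,(800,600),interpolation=cv2.INTER_CUBIC),alpha=1.6)
for d,c in((0,(0,0,255)),(19,(0,255,0)),(40,(255,0,0)),(66,(255,0,255))):
  q=(proj("scene",p+[0,0,d])[0]-[170,60]+.5)*8-.5; print(d,q); cv2.circle(im,tuple(int(v) for v in q),4,c,-1)
cv2.imwrite("pics/scene4.png",im)
w=cv2.imread("pics/wrist3.png")[170:320,170:370]; cv2.imwrite("pics/wrist4.png",cv2.resize(w,(800,600)))
E
```

```text
6.0417 10.185528245029063 [ 444.24855602 -201.84745985  103.27830486]
0 [342.42362928 376.92851842]
19 [338.06201208 339.39115275]
40 [333.07965771 296.52764893]
66 [326.66242065 241.34499135]
```

View pics/scene4.png

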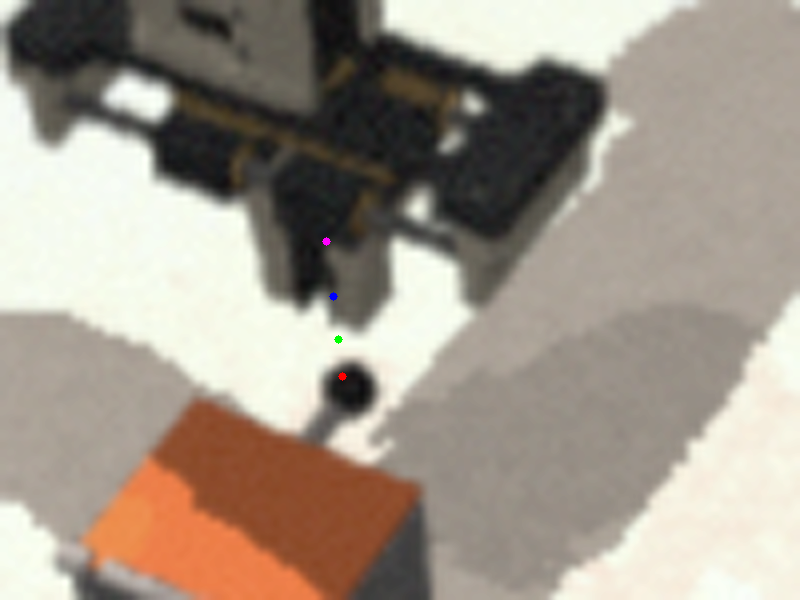

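View pics/wrist4.png

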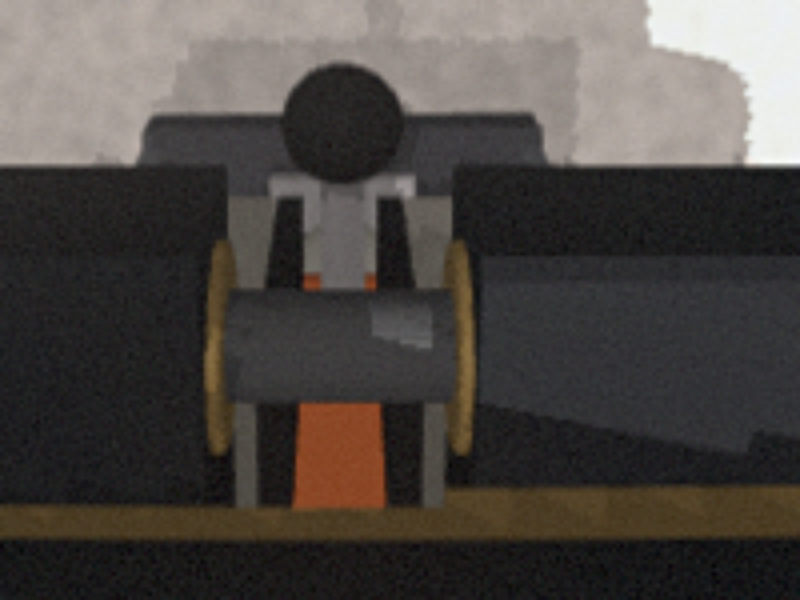

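```bash
python3 - <<'E'
from h import *
V=wview();p=bot.read_state()["tcp_pos"]
for d in(0,15,30): print(d,proj("wrist",[p+[0,0,d],p+[0,0,d]+bw(-9.5,0,0)-bw(0,0,0),p+[0,0,d]+bw(0,5,0)-bw(0,0,0),p+[0,0,d]+bw(0,-5,0)-bw(0,0,0)],V).round(1).tolist())
w=cv2.imread("pics/wrist1.png")[160:310,170:370]; cv2.imwrite("pics/wrist5.png",cv2.convertScaleAbs(cv2.resize(w,(800,600),interpolation=cv2.INTER_CUBIC),alpha=1.5))
E
```

```text
0 [[254.2, 213.8], [254.2, 200.5], [261.5, 213.8], [246.8, 213.8]]
15 [[254.2, 221.7], [254.2, 207.5], [262.1, 221.7], [246.3, 221.7]]
30 [[254.2, 230.9], [254.2, 215.6], [262.7, 230.9], [245.7, 230.9]]
```

View pics/wrist5.png

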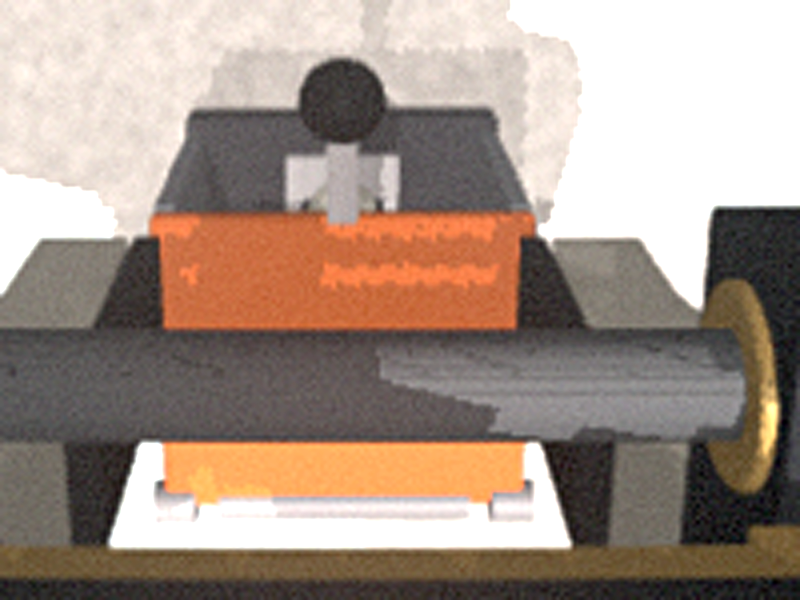

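The wrist camera and the reported TCP both agree with the box. The visible fingertips, however, sit about 30 mm short of the reported TCP in both the scene and wrist views, which explains the miss. I'll measure the offset with a gentle touch on free bench.

```bash
python3 - <<'E'
from h import *
p=bot.read_state()["tcp_pos"]; bot.line_to([p[0]-15,p[1],140],150)
X=[440,-340]
bot.line_to([*X,60],250)
bot.line_to([*X,8],120)
z=8
while z>-50:
    z-=2; bot.line_to([*X,z],40); s=bot.read_state(); f=s["contact_force"]
    if abs(f[2])>3 or z%6==0: print(z,s["tcp_pos"].round(1),f.round(1),s["t"])
    if abs(f[2])>4: break
V=wview()
cv2.imwrite("pics/wrist6.png",bot.camera("wrist")[:,:,::-1])
cv2.imwrite("pics/scene6.png",cv2.resize(bot.camera("scene")[:150,100:300,::-1],(800,600)))
bot.line_to([*X,40],150)
E
```

```text
6 [ 440.4 -340.1    6.7] [-0.4 -0.5  0. ] 8.1333
0 [ 4.399e+02 -3.400e+02 -2.000e-01] [-0.8  0.1  1. ] 8.8833
-6 [ 439.9 -340.    -6.2] [-0.6  0.9  0.1] 9.6333
-12 [ 439.9 -339.9  -12.2] [-0.9 -0.4 -0. ] 10.3833
-18 [ 439.9 -339.9  -18.2] [0.1 0.2 0.9] 11.1333
-24 [ 439.9 -340.   -24.1] [0.9 0.  0.1] 11.8833
-30 [ 439.9 -339.9  -30.1] [-0.9 -0.  -0.1] 12.6333
-36 [ 439.9 -339.9  -36.2] [ 0.6  0.3 -0.6] 13.3833
-38 [ 440.3 -340.2  -37.4] [-0.7  2.1  6.3] 13.6333
```

View pics/scene6.png

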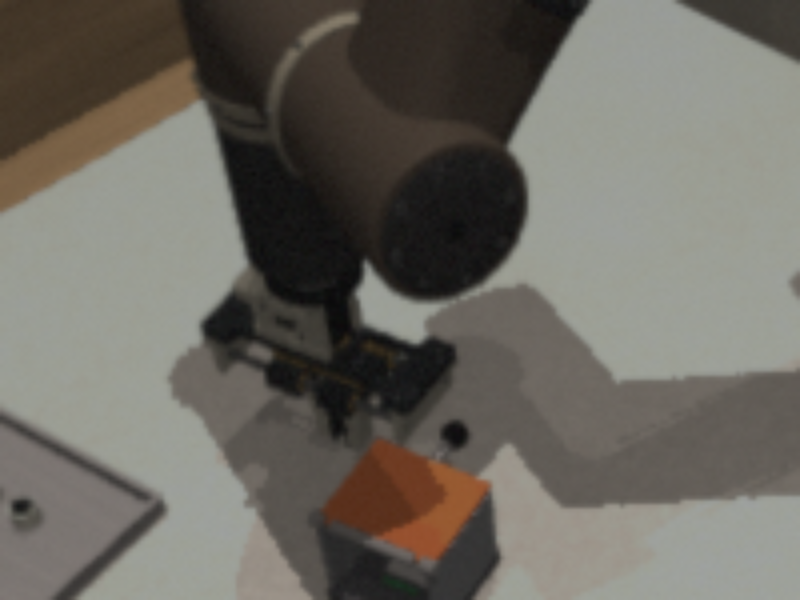

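The bench touch puts the real tips about 36.5 mm behind the reported TCP along the tool axis. The wrist view shows no sideways offset, and the gripper body is still about 62–66 mm behind the tips. I'll apply this correction and retry the grasp.

```bash
cat >> h.py <<'E'
OFF=36.5
def tip(x,y,z): return bw(x,y,z)-np.array([0,0,OFF])
def k(a,g=17,A0=0):
    p=flap(a,117,0); return tip(p[0],0,p[2]-g)
E
python3 - <<'E'
from h import *
bot.line_to(bot.read_state()["tcp_pos"]*[1,1,0]+[0,0,100],250)
bot.line_to(tip(-76,0,135),250,down())
bot.move_gripper(50,12)
bot.line_to(tip(-76,0,72),80)
s=bot.read_state();print(s["contact_force"])
bot.move_gripper(10,12)
s=bot.read_state();print(s["t"],s["width"],s["tcp_pos"],s["contact_force"])
if s["width"]>18:
  for a in (0.15,0.35):
    bot.line_to(k(a),60); s=bot.read_state();print(a,s["t"],s["width"],s["tcp_pos"]-k(a),s["contact_force"])
cv2.imwrite(f"pics/scene7.png",cv2.resize(bot.camera("scene")[40:190,130:330,::-1],(800,600),interpolation=cv2.INTER_CUBIC))
E
```

```text
[-0.23558555  0.33923161 -0.37073301]
17.8583 20.635992436813357 [ 438.46440342 -203.0689343    35.46547273] [-0.61012516  2.79012844  0.39917821]
0.15 18.2833 20.61262924865889 [-0.37961569  0.18296839  0.63359405] [-2.65513525  3.96394469  0.51370661]
0.35 18.825 20.815648989307814 [0.71914616 0.37979753 1.15382814] [-1.68756139  6.54299297  0.20725027]
```

View pics/scene7.png

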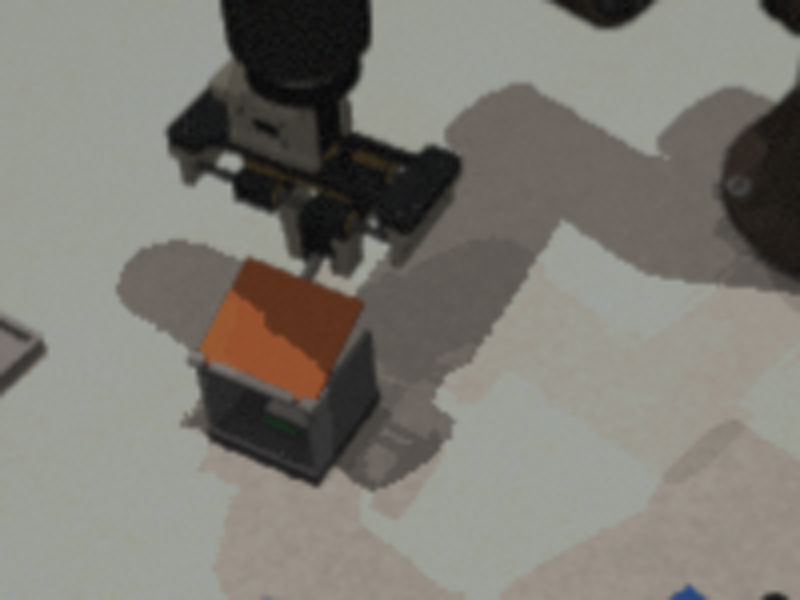

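The grip holds at 20.6 mm wide and the flap is rising. I'll continue along the arc and ease off the sideways load as it goes.

```bash
python3 - <<'E'
from h import *
dy=0
ey=bw(0,1,0)-bw(0,0,0)
for a in np.linspace(0.55,1.75,8):
    fy=bot.read_state()["contact_force"]@ey; dy+=np.clip(0.25*fy,-1,1)
    t=k(a)+dy*ey
    bot.line_to(t,70); s=bot.read_state();print(a.round(2),s["t"],round(s["width"],1),round(dy,1),(s["tcp_pos"]-t).round(1),s["contact_force"].round(1))
    if s["width"]<18 or np.linalg.norm(s["contact_force"])>25: break
cv2.imwrite(f"pics/scene8.png",cv2.resize(bot.camera("scene")[40:190,130:330,::-1],(800,600),interpolation=cv2.INTER_CUBIC))
E
```

```text
0.55 19.3583 21.0 1.0 [ 1.3 -0.2  0.8] [ 2.4 -0.5 -1.9]
0.72 19.7917 21.0 0.7 [0.9 0.1 0.5] [ 4.1  1.4 -3.7]
0.89 20.225 20.9 0.8 [0.7 0.1 0.5] [ 3.5  0.  -4.1]
1.06 20.6583 20.5 0.6 [0.4 0.2 0.3] [ 1.4  0.2 -3.1]
1.24 21.0917 20.8 0.6 [0.6 0.3 0.1] [ 1.1  2.1 -3.1]
1.41 21.525 20.4 1.0 [ 0.7  0.1 -0. ] [ 1.1  0.1 -3.9]
1.58 21.9583 20.9 1.0 [ 0.6  0.2 -0.1] [ 0.2  0.8 -4.9]
1.75 22.3917 20.7 1.2 [ 0.6  0.1 -0.2] [-1.1 -0.2 -5.1]
```

View pics/scene8.png

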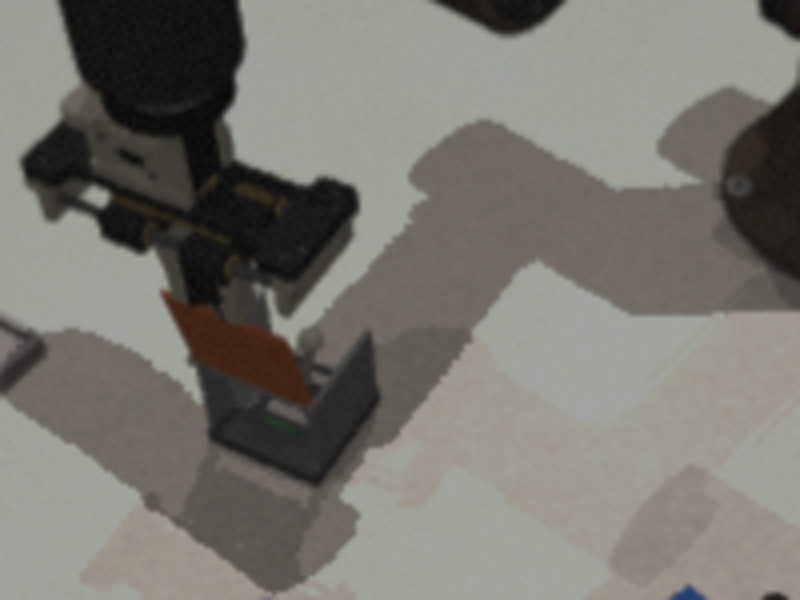

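The flap is up at about 1.75 rad, and the toggle is free and still off (ball near (312,338) in the crop). I'll release the knob and push the toggle.

```bash
python3 - <<'E'
from h import *
bot.move_gripper(50,12)
s=bot.read_state(); p=s["tcp_pos"]; print(s["width"],s["contact_force"])
bot.line_to(p+[0,0,40],150)
bot.line_to(tip(-72,0,140),250)
bot.move_gripper(0,12)
bot.line_to(tip(-72,0,57),150)
print(bot.read_state()["contact_force"],bot.read_state()["width"])
cv2.imwrite(f"pics/scene9.png",cv2.resize(bot.camera("scene")[40:190,130:330,::-1],(800,600),interpolation=cv2.INTER_CUBIC))
ex=bw(1,0,0)-bw(0,0,0)
for x in list(range(-60,-20,6))+list(range(-20,-6,2)):
    bot.line_to(tip(x,0,57),60); s=bot.read_state(); f=s["contact_force"]; print(x,round(s["t"],2),f.round(1),round((s["tcp_pos"]-tip(x,0,57))@ex,1))
    if f@ex<-10: break
cv2.imwrite(f"pics/scene10.png",cv2.resize(bot.camera("scene")[40:190,130:330,::-1],(800,600),interpolation=cv2.INTER_CUBIC))
E
```

```text
50.01855445319185 [ 0.3175123  -0.11434674  0.10814933]
[ 0.16268648  0.7621308  -0.35059028] 0.6776176200949239
-60 26.43 [-0.5 -0.2  0.4] 0.7
-54 26.68 [ 0.2 -0.4  0.1] 0.3
-48 26.93 [-1.4 -0.1  1.1] -0.0
-42 27.18 [-1.4  0.4 -0.1] 0.2
-36 27.43 [-1.1  1.   0.2] 0.4
-30 27.68 [-0.   0.9 -0.2] 0.5
-24 27.93 [ 0.1  0.6 -0.2] 0.5
-20 28.18 [-0.3  0.2 -0.1] 0.3
-18 28.43 [-0.3  0.3 -1.4] -0.0
-16 28.68 [-1.  -0.1 -0.3] -0.0
-14 28.93 [-4.6 -0.4  0.1] -0.8
-12 29.18 [-9.4 -1.7  4. ] -2.7
-10 29.43 [-14.2  -4.4   8.6] -4.6
```

View pics/scene9.png

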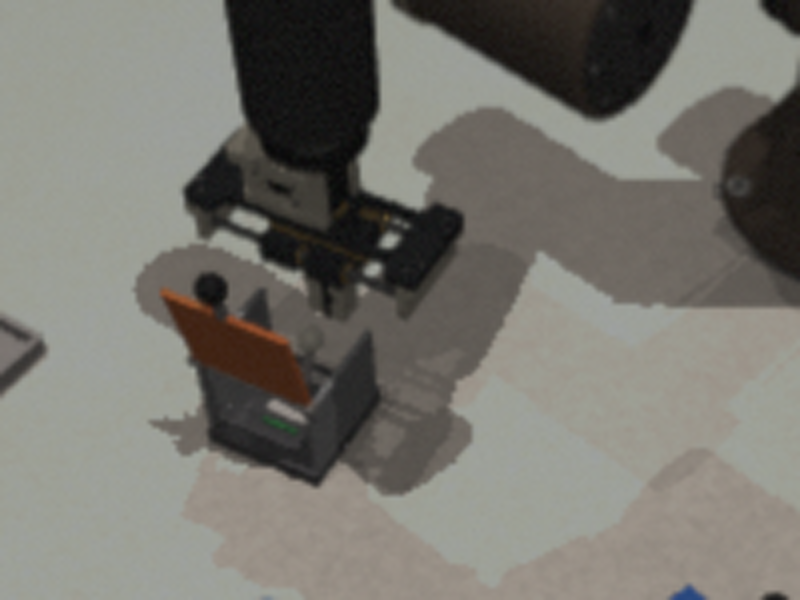

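View pics/scene10.png

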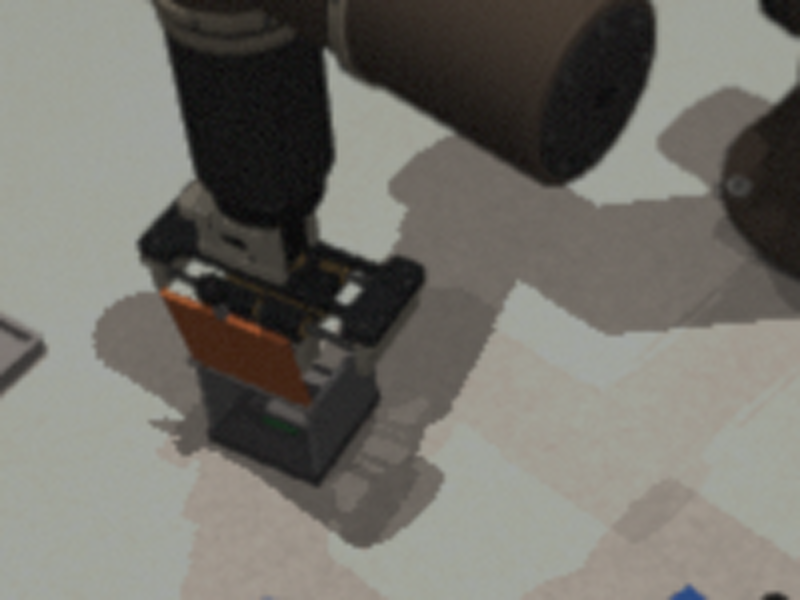

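The push ran into a hard stop at x ≈ -14.6, where I expected it. I'll back out the same way and look.

```bash
python3 - <<'E'
from h import *
bot.line_to(tip(-30,0,57),100)
bot.line_to(tip(-85,0,62),200)
bot.line_to(tip(-85,0,140),200)
cv2.imwrite(f"pics/scene11.png",cv2.resize(bot.camera("scene")[90:165,165:265,::-1],(800,600),interpolation=cv2.INTER_CUBIC))
V=wview();cv2.imwrite(f"pics/wrist11.png",bot.camera("wrist")[:,:,::-1])
b=lambda th:bw(-15-45*np.sin(.45-th),0,20+45*np.cos(.45-th))
for th in(0,.7,.9):print(th,((proj("scene",b(th))-[165,90])*8).round(),proj("wrist",b(th),V).round())
for a in(1.5,1.65,1.75,1.85):print(a,((proj("scene",bw(*flap(a,117,0)))-[165,90])*8).round())
print(bot.read_state()["t"])
E
```

```text
0 [[341. 274.]] [[254. 252.]]
0.7 [[298. 322.]] [[254. 285.]]
0.9 [[287. 342.]] [[254. 291.]]
1.5 [[190. 108.]]
1.65 [[161. 142.]]
1.75 [[142. 169.]]
1.85 [[124. 197.]]
30.8917
```

View pics/scene11.png

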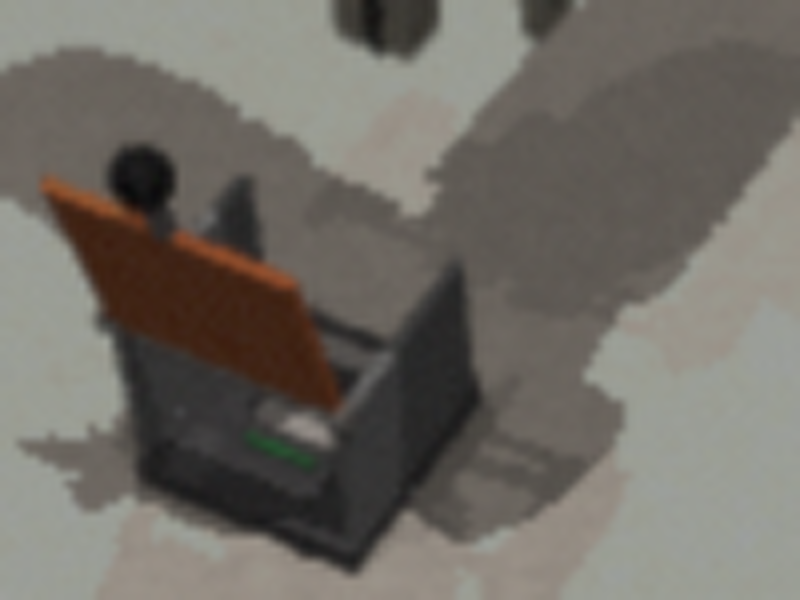

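View pics/wrist11.png

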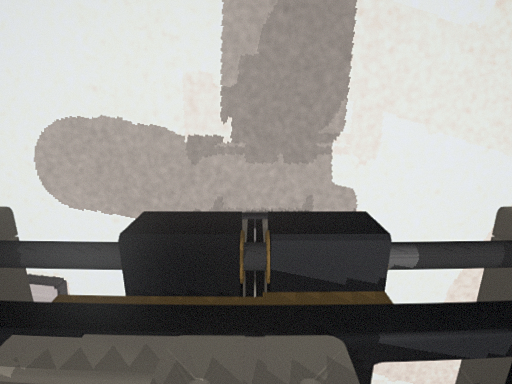

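The ball has left its off position at (341,274) and is hidden behind the flap, so the toggle is on. The knob at (142,175) means the flap is at about 1.77 rad. I'll regrip the knob and swing the flap down.

```bash
python3 - <<'E'
from h import *
ey=bw(0,1,0)-bw(0,0,0)
dy=1.2
bot.line_to(bot.read_state()["tcp_pos"]+[0,0,110],250)
bot.line_to(k(1.75)+dy*ey+[0,0,50],250)
bot.move_gripper(50,12)
bot.line_to(k(1.75)+dy*ey,100); print(bot.read_state()["contact_force"])
bot.move_gripper(10,12); s=bot.read_state(); print(s["t"],s["width"],s["contact_force"])
if s["width"]>18:
  for a in np.r_[np.linspace(1.58,0.0,10),-0.02]:
    fy=bot.read_state()["contact_force"]@ey; dy+=np.clip(0.25*fy,-1,1)
    t=k(a)+dy*ey
    bot.line_to(t,70); s=bot.read_state();print(a.round(2),round(s["t"],2),round(s["width"],1),round(dy,1),(s["tcp_pos"]-t).round(1),s["contact_force"].round(1))
    if s["width"]<18 or np.linalg.norm(s["contact_force"])>25: break
cv2.imwrite(f"pics/scene12.png",cv2.resize(bot.camera("scene")[40:190,130:330,::-1],(800,600),interpolation=cv2.INTER_CUBIC))
E
```

```text
[ 0.12686025 -0.02149503  0.64583477]
34.4333 20.94918351861151 [0.91635857 0.22164359 0.46883611]
1.58 34.87 20.8 1.2 [-0.4 -0.3  0.4] [0.3 0.3 3.5]
1.4 35.31 21.0 1.3 [ 0.  -0.3  0.2] [-0.  -1.2  4.6]
1.23 35.75 21.2 1.0 [-0.1 -0.1  0. ] [-2.  -1.6  5. ]
1.05 36.19 21.2 0.7 [-0.1  0.1 -0.3] [-2.1 -0.6  2.7]
0.88 36.63 20.7 0.7 [ 0.2  0.1 -0.2] [-0.2 -0.1 -0.2]
0.7 37.08 21.2 0.7 [ 0.3  0.1 -0.1] [ 1.9 -0.  -2.7]
0.53 37.52 20.8 0.5 [ 0.   0.  -0.1] [ 0.1 -0.2 -1.2]
0.35 37.96 20.7 0.5 [-0.1 -0.  -0.1] [-0.1  0.3 -0.8]
0.18 38.4 20.8 0.6 [-0.2 -0.1 -0.1] [-0.4 -1.9  0.1]
0.0 38.84 20.6 0.1 [-0.4  0.2 -0.2] [-1.6  2.3 -1.5]
-0.02 39.09 20.9 0.8 [-0.1 -0.2  0.1] [-2.4 -2.1 -1.4]
```

View pics/scene12.png

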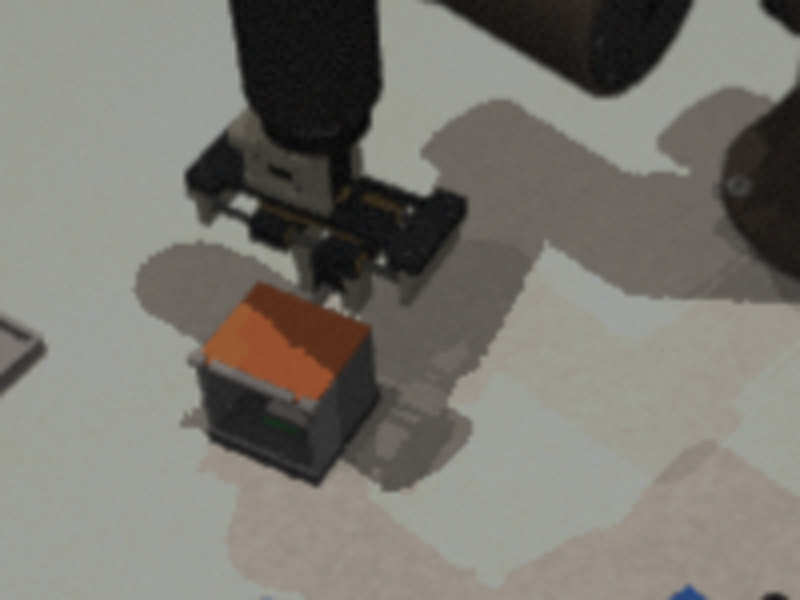

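The flap looks down. I'll press on until I feel the stop, then release and check.

```bash
python3 - <<'E'
from h import *
p=bot.read_state()["tcp_pos"]
for i in range(1,9):
    bot.line_to(p-[0,0,1.5*i],40); s=bot.read_state(); print(i,round(s["width"],1),s["contact_force"].round(1))
    if s["contact_force"][2]>7: break
bot.move_gripper(55,12); print(bot.read_state()["contact_force"].round(1))
bot.line_to(bot.read_state()["tcp_pos"]+[0,0,100],150)
V=wview();w=bot.camera("wrist");cv2.imwrite("pics/wrist13.png",w[:,:,::-1])
q=bot.read_state()["tcp_pos"]; bot.line_to(q+[-15,-140,40],250)
cv2.imwrite(f"pics/scene13.png",cv2.resize(bot.camera("scene")[90:165,165:265,::-1],(800,600),interpolation=cv2.INTER_CUBIC))
cv2.imwrite("pics/top13.png",cv2.convertScaleAbs(bot.camera("top")[:,:,::-1],alpha=1.3))
for a in(0,.05,.1,.15):print(a,((proj("scene",bw(*flap(a,117,0)))-[165,90]+.5)*8-.5).round(),proj("wrist",bw(*flap(a,117,0)),V).round(1))
print(bot.read_state()["t"])
E
```

```text
1 21.0 [-3.2 -0.8  5. ]
2 20.7 [-5.3  0.2 11.1]
[-0.9 -1.2  0.7]
0 [[392. 158.]] [[253. 198.]]
0.05 [[391. 147.]] [[253.  200.3]]
0.1 [[389. 136.]] [[252.9 203. ]]
0.15 [[387. 126.]] [[252.9 206.3]]
42.125
```

View pics/scene13.png

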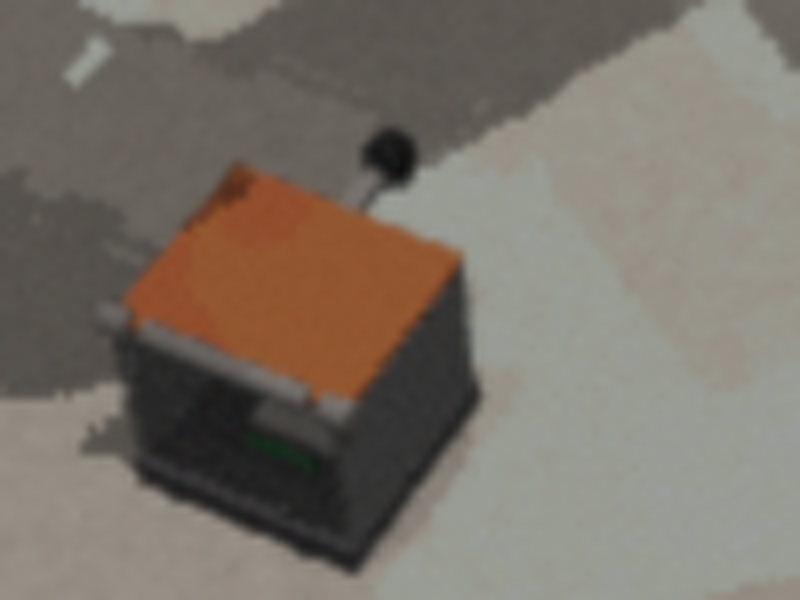

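View pics/top13.png

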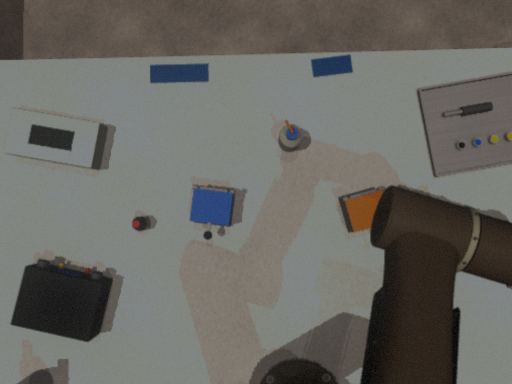

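View pics/wrist13.png

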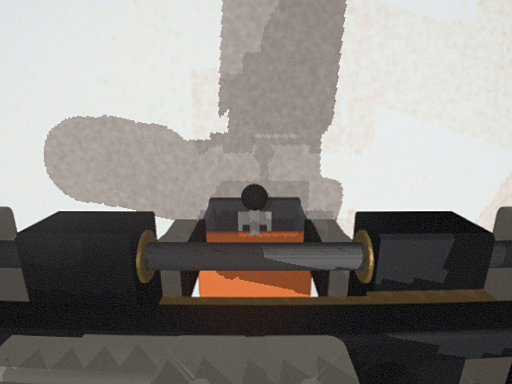

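The knob is at (390,157) in the scene crop and row 197 in the wrist view, so the flap angle is about 0. The bottles and the blue box have not moved. I'll compare the space under the flap before and after as a last toggle check.

```bash
python3 - <<'E'
import cv2,numpy as np
a=cv2.imread("pics/wrist1.png")[175:225,225:285];b=cv2.imread("pics/wrist13.png")[190:240,225:285]
cv2.imwrite("pics/cmp.png",cv2.convertScaleAbs(np.hstack([cv2.resize(x,(396,330),interpolation=cv2.INTER_CUBIC) for x in(a,b)]),alpha=1.5))
E
```

```text
(no output)
```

View pics/cmp.png

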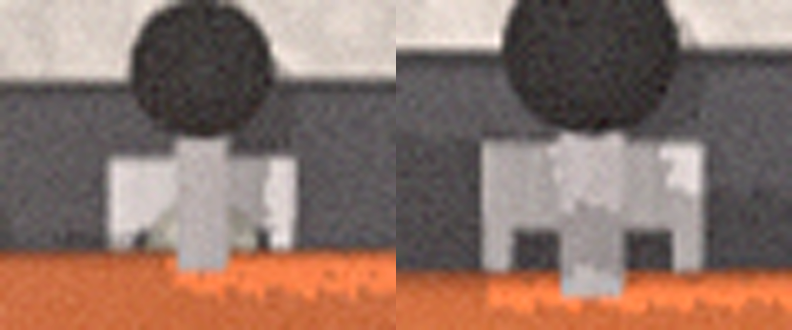

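Before, the white ball showed behind the stem at the flap's front edge. Now it is gone from there, which fits the toggle being on. I'm handing the job in.

```bash
python3 - <<'E'
from plant import bot
s=bot.read_state();print(s["t"],s["contact_force"],s["tcp_pos"])
bot.close_job()
E
```

```text
42.125 [-1.05567621  0.7945473   0.52995221] [ 422.96429842 -341.61763326  167.40143032]
the job is handed in; nothing more can be done
```

I swung the orange guard up to about 1.75 rad, pushed the toggle over to its stop, lowered the guard fully again and handed the job in at about 42 s. No verdict is reported.

**Disagreement along the way:** my first grasp missed the knob without moving it. Touching the bench showed the real fingertips sit about 36.5 mm short of the reported TCP along the tool axis. I corrected for that in every later move.

**Last checks:**
- **Guard:** the knob images at an angle of about 0 in both the scene and wrist views, and I felt the lower stop at 11 N.
- **Toggle:** it stopped hard where the on position should be. The white ball is no longer visible at the front under the flap. I could not see the ball directly in the on position, so this is inferred.
- **Surroundings:** the bottles and the blue box are where they were in the top view. The gripper is clear and touching nothing.

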